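# Change the cells round on the battery test docks

## Robot

A 6-joint arm with a two-finger parallel gripper is mounted at the origin on the work surface. World frame = base frame: x ahead of the robot, y to its left, z up, the work surface at z = 0. Lengths are in mm, angles in rad, forces in N, time in s.
With the tool pointing down it reaches from about 300 to 775 mm from the base axis. Payload 14.6 kg.
Tool frame: the origin (TCP) lies midway between the tips of the shut fingers; the grasp point (between the pads) lies 19 mm behind it; x points along the fingers, z is the direction in which the jaws open and shut, and the axes are right-handed (so a half turn about x gives the same grasp; the last joint's range is limited). The gripper opens to 94 mm and grips with 3 to 60 N. Pads are 16 mm wide; open, the fingers measure 119 mm over their backs; the gripper's body (75 mm by 177 mm) begins 78 mm behind the grasp point.
Start: joints at [-0.067, 0.3, 1.521, -0, 1.321, -0.067], TCP at [549.99, -0.002, 179.446] pointing down, gripper open.
Joint ranges: [-3.03, 3.03], [-0.79, 2.21], [0.23, 2.52], [-1.04, 4.18], [0, 3.07], [-2.55, 2.55]. Speed limits (rad/s): [2.22, 2.22, 2.57, 3.14, 3.14, 3.14].

## Interface

Orientations are given as [roll, pitch, yaw] about the fixed x, y, z axes, in that order (R = Rz(yaw) Ry(pitch) Rx(roll)).
In Python, from cell import * gives the robot as it stands.
- The arm moves only by the tool play_rows, never from a script. Its argument "motion" is one flat list of numbers, 7 for each row, row after row: the turn, a rotation vector about the tool's x, y, z in rad, then the shift along the tool's x, y, z in m, then the closure, from -1 (fully open) to 1 (shut), so that 0 is half open. In form: [rx, ry, rz, x, y, z, fingers, rx, ry, rz, x, y, z, fingers, ...]. A call has 1 to 20 rows; each row shifts and turns the pose as measured when the row begins, along the tool's axes as they then stand; what a row does not reach is not made up. A row lasts 1/10 s, in which the tool goes at most 50 mm and 8.59 degrees, less where a joint would pass 70% of its speed; a pose out of reach is approached as far as the arm can. A call with a gripper value outside its range is refused whole. The fingers move at their own pace and stop on an object; "newtons" is the grip in N (left out, the last holds). Time passes only in rows, so rows that do not move let the fingers close. It gives the time, the measured TCP pose, the force and the opening at its end, in the units of the state.
- read_state(): the state, without advancing time (a new reading comes with each control period).
- camera(name): name is "scene" or "side" or "wrist"; returns (picture, depth): 384x512x3 uint8, blue, green, red; 384x512 float32, mm along the optical axis (not along the pixel's ray), 0 where there is no reading.
- camera_params(name): a dict with "fx", "fy", "cx", "cy" (pixels), "k1" (the pictures are not rectified: a ray, as slopes to the right and down, at radius r is drawn at 1 + k1 r^2 times it, then the intrinsics apply), "T" (4x4, takes a point from camera to world coordinates). Camera axes: x right, y down, z forward; pixel columns grow to the right and rows downward; lengths in mm; the calibration is good to about 2 mm. A picture is of the moment at which its call begins: read the wrist's pose just before it. camera_params takes no time and is no camera call; for the wrist camera it gives the pose at the moment of the call.
- sign_off(): hands the job in, once; it reports no verdict.
Trained networks look in the newest picture that a camera, given by its name, has taken for a name from the list of things; names that differ only in an ending like _2 or _b are one class to them, and where a whole thing is asked for, a point or a joint stands for the part that bears it (a point fixed in the world has none). Each returns a list of dicts, best first, with "conf" (0 to 1); they miss things now and then, are a little off and sometimes report something else, mostly with a low value. They report only what shows in the picture. A call takes as long as a camera call. They do not tell look-alikes from the thing itself.
- masks_of(camera, name): "region" (384x512 bool, what is visible of it).
- place_of(camera, name): "at" ([x, y, z] in mm, in the coordinates of the camera as it stood for that picture, good to about 4 mm: a listed point, or the origin of a listed thing).
The state is a dict: "clock": time; "joints": joint angles; "qd": joint speeds; "effort": joint torques, N m; "eef_pos": TCP position; "eef_rot": TCP orientation; "wrist_force": force on the tool from outside, world axes, zero at the start; "moment": the same for the moment, N m; "finger_gap": finger opening in mm.
Only numpy, scipy, OpenCV 4.12 (cv2) and the standard library are available. Lean on these libraries where they do the work, as an engineer would, in place of code of your own. Each camera call takes 0.05 s, during which the arm holds its last target.

## Task

Each of the three test docks holds a wrong cell for the next test. Change them round so that the round cell stands in the dock with one brass post, the square pack in the dock with two posts and the flat cell in the dock with three posts, each let go, upright and in the middle of its dock's black pad; the empty rest pad is free for parking one on the way. Set the cells down without dropping them or tipping them over, and leave the parts bin, meter and screwdriver where they are.

Things in the scene. Friction and masses are not known exactly. Their poses are not given: they have to be found in the camera images.
- round_center (a point): Round cell: upright steel cylinder with a white sleeve, 40 mm in diameter, 68 mm high (plus a 2 mm button on top), 0.2 to 0.34 kg. This point is its centre, half-way up (34 mm above its underside); z up along its axis.
- square_center (a point): Square pack: upright grey plastic block, 50 x 50 mm and 56 mm high, with four round steel cell ends on its top, 0.21 to 0.37 kg. This point is its centre, half-way up (28 mm above its underside); x and y square to its sides, z up.
- flat_center (a point): Flat cell: upright bare aluminium slab, 80 mm long (its x) by 28 mm thick (its y) by 66 mm high, with two dark terminals (3 mm high) on its top, 0.27 to 0.47 kg. This point is its centre, half-way up (33 mm above its underside); z up.
- dock1_pad (a point): Fixed test dock with ONE brass post: aluminium base 150 x 100 x 6 mm, on it a black rubber pad 90 x 90 mm, top 8 mm above the bench. This point: centre of the pad's top; z up, x towards the black terminal strip (24 x 96 mm, centred 80 mm along +x, top 20 mm above the bench; posts 22 mm wide, tops 37 mm above the bench). Holds a cell at the start.
- dock2_pad (a point): Fixed test dock with TWO brass posts: aluminium base 150 x 100 x 6 mm, on it a black rubber pad 90 x 90 mm, top 8 mm above the bench. This point: centre of the pad's top; z up, x towards the black terminal strip (24 x 96 mm, centred 80 mm along +x, top 20 mm above the bench; posts 22 mm wide, tops 37 mm above the bench). Holds a cell at the start.
- dock3_pad (a point): Fixed test dock with THREE brass posts: aluminium base 150 x 100 x 6 mm, on it a black rubber pad 90 x 90 mm, top 8 mm above the bench. This point: centre of the pad's top; z up, x towards the black terminal strip (24 x 96 mm, centred 80 mm along +x, top 20 mm above the bench; posts 22 mm wide, tops 37 mm above the bench). Holds a cell at the start.
- rest_pad (a point): Rest pad: bare black rubber square 100 x 100 x 8 mm fixed to the bench, without strip or posts, empty at the start; a cell may be parked on it. This point is the centre of its top; z up.
- parts_bin: Bystander: open yellow plastic bin 140 x 100 x 50 mm, loose; origin at the centre of its underside.
- meter: Bystander: black hand-held meter lying on its back, 150 x 78 x 38 mm, loose; origin at the centre of its underside.
- driver: Bystander: screwdriver, about 190 mm long, lying loose on the bench; its x runs from the handle to the tip.
Not all that is in view belongs to the job. Leave any turquoise look-alike of the part that bears flat_center alone.

How it is judged (in metres and radians):
At the end, for the whole second after the job is handed in: Round cell on the one-post dock, square pack on the two-post dock, flat cell on the three-post dock: each within 14 mm of its pad's centre, resting on the pad (height within 5 mm), upright within 0.1 rad, at rest, not touched by the fingers. Turned any way round (horizontal distance between round_center and dock1_pad below 0.014 m and z of round_center in the frame of dock1_pad between 0.029 and 0.039 m and angle between each of round_center, square_center, flat_center's own z axis and vertical below 0.1 rad and linear speed of each of round_cell, square_pack, flat_cell below 0.02 m/s and contact force between each of round_cell, square_pack, flat_cell and the fingers below 0.05 N and horizontal distance between square_center and dock2_pad below 0.014 m and z of square_center in the frame of dock2_pad between 0.023 and 0.033 m and horizontal distance between flat_center and dock3_pad below 0.014 m and z of flat_center in the frame of dock3_pad between 0.028 and 0.038 m).
It fails at once if a cell is tipped over (more than 40 degrees) (angle between any of round_center, square_center, flat_center's own z axis and vertical above 0.7 rad).
It fails at once if a cell is dropped (falls free, faster than 0.7 m/s) ((linear speed of round_cell above 0.7 m/s and contact force between round_cell and anything else below 0.02 N) or (linear speed of square_pack above 0.7 m/s and contact force between square_pack and anything else below 0.02 N) or (linear speed of flat_cell above 0.7 m/s and contact force between flat_cell and anything else below 0.02 N)).
It fails at once if the parts bin, meter or screwdriver is moved by more than 25 mm (distance of any of parts_bin, meter, driver from where it was at the start of the episode above 0.025 m).
It also fails if it takes over 109 s, if anything falls off the work surface, if the arm or the gripper's body presses on something with over 40 N, if the wrist force passes 120 N, or if a joint passes its speed limit or range.

## Working session

There is one attempt and no reset: what is moved stays moved. The work goes in short steps, Python scripts to look and compute and a tool call to move; the robot and the scene stay as the last step left them, time stands still between calls to the robot, and variables do not carry over. Pictures are saved under pics/ and viewed, and the job is handed in when it is done.

Besides the shell and the picture viewer there is one more tool, called after "Request:" as name(argument=value, ...), one argument or row to a line, values as JSON. play_rows: Moves the arm, as the interface text tells. Its arguments: {"type":"object","properties":{"motion":{"type":"array","items":{"type":"number"}},"newtons":{"type":"number"}},"required":["motion"]}

```bash
ls; mkdir -p pics
python3 - <<'E'
from cell import *
import cv2
s=read_state(); print(s)
for n in ["scene","side","wrist"]:
    p,d=camera(n); cv2.imwrite(f"pics/a_{n}.png",p); print(n,camera_params(n))
E
```

```text
pics
{'clock': 0.0, 'joints': array([-6.65879967e-02,  3.00489384e-01,  1.52158957e+00, -3.10248336e-05,
        1.32066818e+00, -6.66086191e-02]), 'qd': array([ 0.00082099,  0.0020667 , -0.00095006, -0.00089778, -0.00038928,
        0.00091434]), 'effort': array([-1.53750298e-03, -5.31805658e+01, -3.52735734e+01,  7.07558286e-02,
        2.43994006e-02, -4.79655944e-05]), 'eef_pos': array([5.49711008e+02, 1.40038374e-02, 1.78872719e+02]), 'eef_rot': array([3.10100756, 1.56964145, 3.10103588]), 'wrist_force': array([-0.30921194,  0.8468058 , -0.24753917]), 'moment': array([-0.01848838,  0.01670394, -0.01207654]), 'finger_gap': 93.98064536047117}
scene {'fx': 429.92572324081453, 'fy': 429.92572324081453, 'cx': 251.44960562836482, 'cy': 195.1411706112909, 'k1': -0.053017622824689296, 'T': array([[-6.90534872e-01,  5.60303048e-01, -4.57408008e-01,
         1.26628325e+03],
       [ 7.23208696e-01,  5.24857074e-01, -4.48881092e-01,
         6.95994269e+02],
       [-1.14356157e-02, -6.40769496e-01, -7.67648149e-01,
         1.25775172e+03],
       [ 0.00000000e+00,  0.00000000e+00,  0.00
[... 307 characters left out ...]
  7.01042024e-01,
        -1.12659421e+03],
       [ 8.80058820e-03, -7.10465283e-01, -7.03677221e-01,
         1.17588101e+03],
       [ 0.00000000e+00,  0.00000000e+00,  0.00000000e+00,
         1.00000000e+00]])}
wrist {'fx': 276.94199386895025, 'fy': 276.94199386895025, 'cx': 257.7158369262229, 'cy': 193.95688897340352, 'k1': -0.06043367404205009, 'T': array([[ 9.99999897e-01, -3.65715884e-04, -2.69237505e-04,
         5.49601236e+02],
       [-4.25876085e-04, -9.61059671e-01, -2.76340601e-01,
         7.99752577e+01],
       [-1.57691161e-04,  2.76340687e-01, -9.61059727e-01,
         3.84129814e+02],
       [ 0.00000000e+00,  0.00000000e+00,  0.00000000e+00,
         1.00000000e+00]])}
```

View pics/a_scene.png

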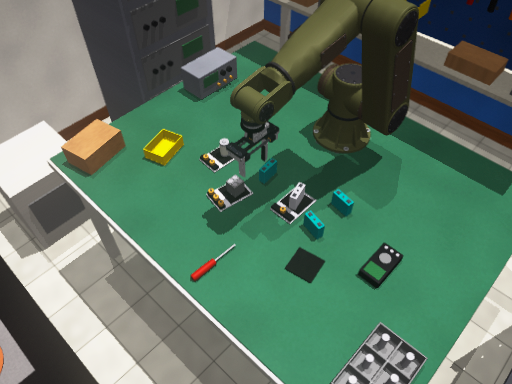

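View pics/a_side.png

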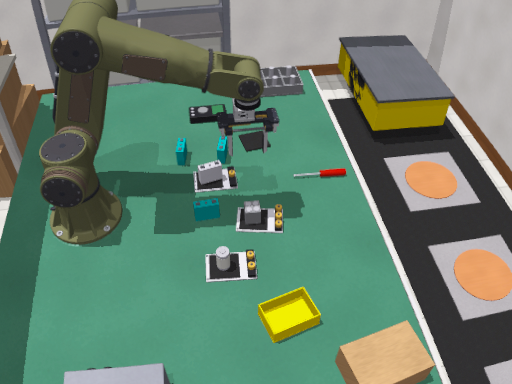

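View pics/a_wrist.png

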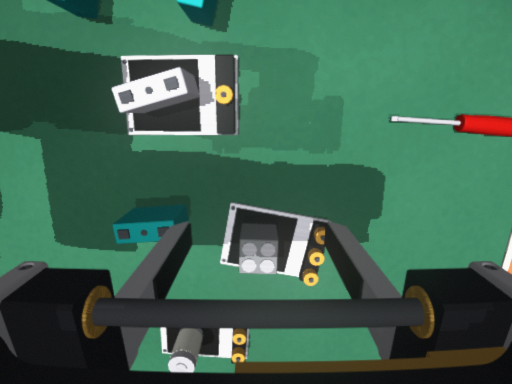

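```bash
cat > h.py <<'E'
from cell import *
import cv2, numpy as np
def W(c,p,T=None):
    T=camera_params(c)["T"] if T is None else T
    return (T@np.append(p,1))[:3]
def rays(c,uv,P=None):
    P=P or camera_params(c); 
    K=np.array([[P['fx'],0,P['cx']],[0,P['fy'],P['cy']],[0,0,1]])
    return cv2.undistortPoints(np.float64(uv).reshape(-1,1,2),K,np.array([P['k1'],0,0,0,0.])).reshape(-1,2)
def px2w(c,uv,z,P=None):
    P=P or camera_params(c); r=rays(c,uv,P); T=P['T']
    d=np.c_[r,np.ones(len(r))]@T[:3,:3].T
    return T[:3,3]+d*((z-T[2,3])/d[:,2])[:,None]
def cloud(c,mask,depth,P=None):
    P=P or camera_params(c); v,u=np.nonzero(mask&(depth>0))
    r=rays(c,np.c_[u,v],P); z=depth[v,u][:,None]
    return (np.c_[r,np.ones(len(r))]*z)@P['T'][:3,:3].T+P['T'][:3,3]
E
python3 - <<'E'
from h import *
for c in ["scene","side"]:
    for n in "round_center square_center flat_center dock1_pad dock2_pad dock3_pad rest_pad parts_bin meter driver".split():
        for r in place_of(c,n)[:3]: print(c,n,round(r['conf'],2),W(c,r['at']).round(0))
print(read_state()['clock'])
E
```

```text
scene round_center 0.5 [ 435. -272.   43.]
scene square_center 0.84 [549. -96.  38.]
scene flat_center 0.78 [429. 107.  40.]
scene flat_center 0.67 [404. -63.  34.]
scene flat_center 0.65 [482. 230.  35.]
scene dock1_pad 0.61 [428. 108.  11.]
scene dock2_pad 0.97 [ 436. -273.    9.]
scene dock3_pad 0.57 [ 554. -102.   10.]
scene rest_pad 0.76 [616. 305.   9.]
scene meter 0.62 [451. 490.   4.]
scene driver 0.57 [817.  74.   2.]
scene driver 0.25 [428. 105.  11.]
side round_center 0.71 [ 439. -271.   39.]
side square_center 0.74 [554. -95.  30.]
side flat_center 0.97 [401. -61.  33.]
side flat_center 0.83 [340. 244.  28.]
side flat_center 0.73 [435. 105.  38.]
side dock1_pad 0.84 [430. 103.   6.]
side dock2_pad 0.74 [ 433. -275.    6.]
side dock3_pad 0.74 [817.  72.  -6.]
side dock3_pad 0.7 [ 553. -100.    9.]
side rest_pad 0.74 [621. 303.  13.]
side parts_bin 0.55 [ 592. -470.    0.]
side meter 0.68 [452. 490.  -3.]
side meter 0.6 [434. 110.  38.]
side driver 0.61 [819.  75.  -3.]
1.15
```

```bash
cat >> h.py <<'E'
from scipy.spatial.transform import Rotation as Ro
def top(c,name,d,zlo,zhi,k=0,P=None):
    """fit of points of upper face; returns count, min-area rect in world"""
    out=[]
    for r in masks_of(c,name):
        C=cloud(c,r['region'],d,P); 
        s=C[(C[:,2]>zlo)&(C[:,2]<zhi)]
        if len(s)<30: out.append((r['conf'],len(s)));continue
        rect=cv2.minAreaRect(np.float32(s[:,:2]))
        out.append((round(r['conf'],2),len(s),np.round(rect[0],1),np.round(rect[1],1),round(rect[2],1),'med z',round(float(np.median(s[:,2])),1)))
    return out
E
python3 - <<'E'
from h import *
s=read_state(); print(Ro.from_euler('xyz',s['eef_rot']).as_matrix().round(3))
for c in ["wrist","side","scene"]:
    p,d=camera(c);P=camera_params(c)
    for n,a,b in [("round_center",70,82),("square_center",58,70),("flat_center",68,82)]:
        for o in top(c,n,d,a,b,P=P): print(c,n,o)
        for r in place_of(c,n)[:3]: print('   place',round(r['conf'],2),W(c,r['at'],P['T']).round(0))
    if c=="wrist":
        for n in ["dock1_pad","dock2_pad","dock3_pad"]:
            for r in place_of(c,n)[:3]: print('   place',n,round(r['conf'],2),W(c,r['at'],P['T']).round(0))
# wrist dock1 pad edge measured from picture corners
print(px2w("wrist",[(121,57),(237,57),(238,134),(130,134)],6).round(0))
print(px2w("wrist",[(233,206),(222,261),(294,275),(328,220)],6).round(0))
print(read_state()['clock'])
E
```

```text
[[-0.  0.  1.]
 [ 0.  1. -0.]
 [-1.  0. -0.]]
wrist round_center (0.21, 16)
   place 0.88 [ 438. -270.   40.]
wrist square_center (0.76, 1378, array([549.8, -96.3]), array([51.1, 50.1]), 87.1, 'med z', 64.3)
   place 0.56 [ 549. -100.   37.]
wrist flat_center (0.87, 2024, array([432.9, 106.8]), array([80.2, 28.5]), 14.0, 'med z', 73.9)
wrist flat_center (0.67, 0)
wrist flat_center (0.63, 154, array([405.6, -61.4]), array([65. , 12.4]), 4.9, 'med z', 68.9)
wrist flat_center (0.61, 0)
   place 0.93 [434. 112.  44.]
   place 0.76 [402. -66.  34.]
   place dock1_pad 0.63 [428. 103.   9.]
   place dock2_pad 0.56 [ 438. -275.    6.]
side round_center (0.76, 117, array([ 436.4, -272.7]), array([37.1, 36.5]), 31.8, 'med z', 75.2)
side round_center (0.7, 0)
side round_center (0.54, 0)
   place 0.71 [434. 107.  40.]
   place 0.51 [ 444. -270.   40.]
side square_center (0.91, 163, array([ 549. , -101.4]), array([50.8, 49.3]), 88.4, 'med z', 62.1)
side square_center (0.44, 0)
   place 0.79 [551. -93.  32.]
side flat_center (0.72, 132, array([431.4, 103.4]), array([79.9, 34.6]), 15.2, 'med z', 72
[... 343 characters left out ...]
4.2)
   place 0.53 [547. -98.  37.]
   place 0.28 [ 590. -476.   -0.]
scene flat_center (0.87, 37, array([343. , 247.8]), array([76.3, 26.7]), 77.5, 'med z', 69.9)
scene flat_center (0.72, 35, array([408.6, -57.9]), array([20.5, 76.4]), 89.5, 'med z', 69.8)
scene flat_center (0.7, 42, array([489.2, 236. ]), array([72. , 23.2]), 79.2, 'med z', 69.2)
scene flat_center (0.63, 131, array([433.5, 110.4]), array([82. , 28.4]), 14.1, 'med z', 74.3)
   place 0.8 [405. -63.  36.]
   place 0.76 [432. 107.  42.]
   place 0.58 [482. 229.  32.]
[[375. 154.   6.]
 [524. 151.   6.]
 [523.  55.   6.]
 [376.  56.   6.]]
[[ 514.  -47.    6.]
 [ 495. -136.    6.]
 [ 607. -161.    6.]
 [ 653.  -69.    6.]]
2.35
```

```bash
cat >> h.py <<'E'
def rect(s): 
    r=cv2.minAreaRect(np.float32(s)); return np.round(r[0],1),np.round(r[1],1),round(r[2],1)
def near(c,ctr,rad=120,d=None,P=None):
    P=P or camera_params(c)
    C=cloud(c,np.ones(d.shape,bool),d,P)
    return C[np.hypot(*(C[:,:2]-ctr).T)<rad]
E
python3 - <<'E'
from h import *
p,d=camera("wrist");P=camera_params("wrist")
C=cloud("wrist",np.ones(d.shape,bool),d,P)
v,u=np.nonzero(d>0); z=C[:,2]
img=np.zeros(d.shape+(3,),np.uint8)
for lo,hi,col in [(3,7,(255,255,255)),(7,9.5,(255,0,0)),(17,22,(0,255,0)),(34,40,(0,0,255)),(60,80,(0,255,255))]:
    m=(z>lo)&(z<hi); img[v[m],u[m]]=col
    for ctr in [(430,105),(552,-100),(436,-273)]:
        s=C[m&(np.hypot(*(C[:,:2]-ctr).T)<125)]
        if len(s)>20: print(lo,hi,ctr,len(s),rect(s[:,:2]))
cv2.imwrite("pics/b.png",img)
E
```

```text
3 7 (430, 105) 2681 (array([448. , 119.1]), array([197.4, 150.4]), 89.0)
3 7 (552, -100) 1860 (array([541. , -97.7]), array([101.1, 216. ]), 78.9)
3 7 (436, -273) 583 (array([ 457. , -294.4]), array([ 65.3, 151. ]), 88.4)
7 9.5 (430, 105) 2371 (array([448.4, 132.4]), array([154.4, 148.3]), 89.8)
7 9.5 (552, -100) 1539 (array([539.3, -98. ]), array([ 99.1, 212.1]), 79.8)
7 9.5 (436, -273) 720 (array([ 457.9, -291.6]), array([ 63.8, 146.2]), 87.9)
17 22 (430, 105) 1314 (array([480.1, 138.4]), array([147.4, 119.8]), 73.7)
17 22 (552, -100) 457 (array([ 540.1, -104.2]), array([ 96. , 212.4]), 83.3)
17 22 (436, -273) 165 (array([ 474.4, -287. ]), array([113.5,  74.1]), 0.8)
34 40 (430, 105) 226 (array([454.4, 145.6]), array([118.8, 111.8]), 5.4)
34 40 (552, -100) 330 (array([ 538.3, -102.4]), array([ 88.1, 208.8]), 82.0)
34 40 (436, -273) 185 (array([ 473.2, -274.7]), array([ 55.4, 109.3]), 89.2)
60 80 (430, 105) 2333 (array([455.4, 133. ]), array([147.3,  66.9]), 49.3)
60 80 (552, -100) 1416 (array([504.2, -86.5]), array([ 56.2, 148.5]), 78.1)
60 80 (436, -273) 583 (array([ 437.8, -265.9]), array([31.2, 39.6]), 88.7)
```

View pics/b.png

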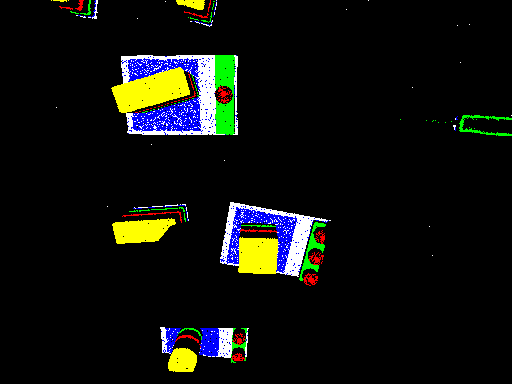

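```bash
cat >> h.py <<'E'
def comps(c,d,lo,hi,P,minn=60,blur=True):
    C=cloud(c,np.ones(d.shape,bool),d,P); v,u=np.nonzero(d>0)
    zi=np.zeros(d.shape,np.float32); zi[v,u]=C[:,2]; 
    if blur: zi=cv2.medianBlur(zi,3)
    X=np.zeros(d.shape+(3,)); X[v,u]=C
    m=((zi>lo)&(zi<hi)&(d>0)).astype(np.uint8)
    m=cv2.morphologyEx(m,cv2.MORPH_OPEN,np.ones((3,3),np.uint8))
    n,L,st,_=cv2.connectedComponentsWithStats(m,connectivity=4)
    out=[]
    for i in range(1,n):
        if st[i,4]>=minn: s=X[L==i]; out.append((len(s),)+rect(s[:,:2])+(np.median(s,0).round(1),))
    return out
E
python3 - <<'E'
from h import *
p,d=camera("wrist");P=camera_params("wrist")
for lo,hi in [(7.0,12),(17,23),(33,41),(58,82)]:
    print(lo,hi)
    for o in comps("wrist",d,lo,hi,P): print(*o)
E
```

```text
7.0 12
1001 [428.8 137. ] [31.9 91.8] 84.8 [421.9 140.7   7.8]
1580 [427.7  80.9] [91. 41.] 0.1 [436.4  76.5   7.8]
1637 [ 553.9 -100.3] [91.  90.2] 79.0 [561.9 -82.    7.8]
227 [ 401.9 -288.8] [59.7 22.6] 79.9 [ 400.8 -280.6    8. ]
483 [ 466.  -290.6] [62.3 31.4] 83.5 [ 466.8 -291.1    8.1]
17 23
633 [508.9 131.4] [40.1 23.8] 87.7 [509.  132.7  19.7]
578 [507.   76.7] [24.1 42.3] 0.8 [507.9  76.   19.8]
272 [853.6  72.3] [22.7 69.3] 88.4 [837.8  79.8  20.5]
157 [635.8 -97.6] [30.5 24.3] 81.5 [ 629.8 -101.8   19.7]
135 [ 627.9 -131.1] [24.4 25.9] 0.5 [ 623.2 -135.8   20. ]
33 41
196 [507.6 104.3] [18.3 18.5] 0.1 [508.4 104.3  34.1]
113 [635.2 -82. ] [20.3 12.6] 88.2 [636.2 -81.7  34.1]
151 [ 633. -116.] [20.  20.6] 21.4 [ 633.1 -115.4   34.1]
150 [ 626.7 -150. ] [19.2 20.6] 1.5 [ 626.3 -149.2   34.2]
109 [ 519.4 -258.8] [21.8 17.5] 87.9 [ 518.8 -257.6   34.2]
63 [ 439.5 -253.3] [ 8.1 27.9] 79.9 [ 441.1 -252.8   37.7]
90 [ 525.3 -150. ] [337.8  19.8] 87.0 [ 517.7 -296.4   34.1]
58 82
220 [480.  192.3] [28.3  8.6] 0.4 [483.  193.1  64.9]
2146 [432.9 107. ] [80.1 28.8] 14.0 [435.7 106.4  73.7]
1200 [406.2 -61.1] [80.3 28.4] 4.6 [402.1 -57.7  65.8]
1370 [549.6 -96.5] [51.  50.2] 87.8 [550.1 -94.   64.2]
608 [ 433.9 -309.6] [119.7  39.2] 84.7 [ 439.2 -261.2   75.2]
```

Request:
play_rows(
  motion=[0, 0, 0, 0, 0.027, -0.029, -1, 0, 0, 0, 0, 0.027, -0.029, -1, 0, 0, 0, 0, 0.027, -0.029, -1, 0, 0, 0, 0, 0.027, -0.029, -1, 0.147, 0, 0, 0, 0, 0, -1, 0.147, 0, 0, 0, 0, 0, -1, 0.147, 0, 0, 0, 0, 0, -1, 0.147, 0, 0, 0, 0, 0, -1, 0.147, 0, 0, 0, 0, 0, -1, 0.147, 0, 0, 0, 0, 0, -1, 0.147, 0, 0, 0, 0, 0, -1, 0.147, 0, 0, 0, 0, 0, -1, 0.147, 0, 0, 0, 0, 0, -1, 0, 0, 0, 0, 0, 0, -1],
  newtons=35,
)

```text
clock: 3.85
eef_pos: [429.0, 112.0, 179.9]
eef_rot: [1.669, 1.568, 0.313]
wrist_force: [0.9, -0.1, -0.0]
finger_gap: 93.9
```

```bash
cat >> h.py <<'E'
def to(x,y,z,jaw,show=True):
    """remaining turn about tool x, other turn, and tool shift, to TCP x,y,z mm with jaw line at angle jaw deg (mod 180)"""
    s=read_state(); R=Ro.from_euler('xyz',s['eef_rot'])
    best=None
    for k in range(-2,3):
        a=np.deg2rad(jaw+180*k); zc=np.array([np.cos(a),np.sin(a),0]); xc=np.array([0,0,-1.])
        T=Ro.from_matrix(np.c_[xc,np.cross(zc,xc),zc]); rv=(R.inv()*T).as_rotvec()
        if best is None or np.linalg.norm(rv)<np.linalg.norm(best)-1e-6: best=rv
    sh=R.inv().apply(np.array([x,y,z])-s['eef_pos'])
    print('t',round(s['clock'],2),'pos',s['eef_pos'].round(1),'gap',round(s['finger_gap'],1),'turn',best.round(3),'shift',sh.round(1),'j6',s['joints'][5].round(2),'F',s['wrist_force'].round(1))
E
python3 -c "
from h import *
to(433,107,45,-76)"
```

```text
t 3.85 pos [429.  112.  179.9] gap 93.9 turn [-0.03  -0.    -0.002] shift [134.9   2.5   5.8] j6 1.53 F [ 0.9 -0.1 -0. ]
```

Request:
play_rows(
  motion=[-0.03, 0, 0, 0.03, 0.0025, 0.006, -1, 0, 0, 0, 0.035, 0, 0, -1, 0, 0, 0, 0.035, 0, 0, -1, 0, 0, 0, 0.03, 0, 0, -1, 0, 0, 0, 0.018, 0, 0, -1, 0, 0, 0, 0, 0, 0, -1],
)

```text
clock: 4.45
eef_pos: [434.5, 106.8, 28.3]
eef_rot: [1.516, 1.564, 0.22]
wrist_force: [0.1, 0.3, 0.6]
finger_gap: 94.0
```

```bash
python3 -c "
from h import *
to(433,107,30,-76)"
```

```text
t 4.45 pos [434.5 106.8  28.3] gap 94.0 turn [ 0.031  0.    -0.007] shift [-1.7 -1.4 -0.6] j6 1.45 F [0.1 0.3 0.6]
```

Request:
play_rows(
  motion=[0.02, 0, 0, -0.002, -0.001, -0.0005, -1, 0, 0, 0, 0, 0, 0, 1, 0, 0, 0, 0, 0, 0, 1, 0, 0, 0, 0, 0, 0, 1, 0, 0, 0, 0, 0, 0, 1, 0, 0, 0, 0, 0, 0, 1, 0, 0, 0, 0, 0, 0, 1, 0, 0, 0, 0, 0, 0, 1, 0, 0, 0, 0, 0, 0, 1, 0, 0, 0, 0, 0, 0, 1],
  newtons=35,
)

```text
clock: 5.45
eef_pos: [435.7, 107.5, 34.9]
eef_rot: [1.51, 1.557, 0.199]
wrist_force: [-0.2, 0.8, -0.1]
finger_gap: 27.7
```

```bash
python3 -c "
from h import *
to(618,304,140,-76)"
```

```text
t 5.45 pos [435.7 107.5  34.9] gap 27.7 turn [ 0.015  0.001 -0.014] shift [-102.1  228.  -143. ] j6 1.47 F [-0.2  0.8 -0.1]
```

Request:
play_rows(
  motion=[0, 0, 0, -0.015, 0, 0, 1, 0, 0, 0, -0.03, 0, 0, 1, 0, 0, 0, -0.03, 0, 0, 1, 0, 0, 0, -0.03, 0, 0, 1, 0, 0, -0.014, 0, 0, 0, 1, 0, 0, 0, 0, 0, 0, 1],
)

```text
clock: 6.05
eef_pos: [431.2, 106.7, 139.5]
eef_rot: [-1.574, 1.56, -2.885]
wrist_force: [0.1, 0.3, -3.9]
finger_gap: 27.5
```

Run:
```python
from h import *
to(618,304,140,-76)
p,d=camera("side");P=camera_params("side");cv2.imwrite("pics/c.png",p)
print([ (W("side",r['at']).round(0),r['conf']) for c in ["side"] for r in place_of(c,"rest_pad")])
for o in comps("side",d,6,11,P,30): print(*o)
p,d=camera("scene");P=camera_params("scene")
for o in comps("scene",d,6,11,P,30): print(*o)
```

```text
t 6.05 pos [431.2 106.7 139.5] gap 27.5 turn [0.015 0.    0.011] shift [  -2.9  231.1 -142.8] j6 1.47 F [ 0.1  0.3 -3.9]
[(array([617., 304.,  11.]), 0.63), (array([452., 492.,  -1.]), 0.61)]
53 [613.9 311.7] [63.9 27.1] 81.2 [614.6 311.2   7.8]
305 [ 557.5 -110.4] [ 78.4 105.9] 86.0 [ 555.7 -125.5    7.9]
74 [ -53. -104.] [30.8 62. ] 41.5 [ -56.  -104.6    9.6]
238 [ 467.1 -279.7] [101.6  51. ] 60.9 [ 464.2 -287.1    7.2]
174 [ 406.1 -272.9] [93.4 30.3] 84.7 [ 406.6 -280.3    7.1]
100 [ 466.5 -297.2] [62.1 50.6] 69.3 [ 471.9 -297.5    8.6]
161 [ 439.5 -241.6] [120.2  47.5] 4.5 [ 438.  -241.8    7.9]
217 [571.9 -85.9] [ 76.7 121.8] 32.4 [578.1 -79.8   7.7]
390 [423.2 107. ] [96.1 93.5] 2.5 [424.7 109.8   8. ]
651 [613.2 302.3] [106.2  98.7] 11.2 [617.6 301.2   8.8]
40 [653.1 613.4] [14.4 27. ] 84.5 [652.3 613.    6.6]
103 [670.7 693.9] [57.1 24.4] 8.4 [677.4 695.8   7.2]
```

View pics/c.png

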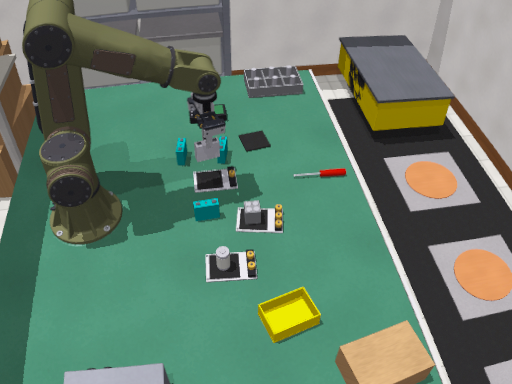

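Request:
play_rows(
  motion=[0, 0, 0.005, 0, 0.03, -0.0185, 1, 0, 0, 0, 0, 0.033, -0.0205, 1, 0, 0, 0, 0, 0.033, -0.0205, 1, 0, 0, 0, 0, 0.033, -0.0205, 1, 0, 0, 0, 0, 0.033, -0.0205, 1, 0, 0, 0, 0, 0.033, -0.0205, 1, 0, 0, 0, 0, 0.025, -0.017, 1, 0, 0, 0, 0, 0, 0, 1],
)

```text
clock: 7.0
eef_pos: [610.2, 302.2, 121.0]
eef_rot: [-1.504, 1.547, -2.817]
wrist_force: [-0.3, -0.8, -5.6]
finger_gap: 27.6
```

Run:
```python
from h import *
to(616,303,38,-76)
```

```text
t 7.0 pos [610.2 302.2 121. ] gap 27.6 turn [0.013 0.002 0.024] shift [82.8  7.8  0.5] j6 1.72 F [-0.3 -0.8 -5.6]
```

Request:
play_rows(
  motion=[0.013, 0, 0.02, 0.015, 0.005, 0, 1, 0, 0, 0, 0.025, 0, 0, 1, 0, 0, 0.005, 0.02, 0.002, 0, 1, 0, 0, 0, 0.01, 0, 0, 1, 0, 0, 0, 0, 0, 0, 1],
)

```text
clock: 7.5
eef_pos: [613.3, 301.9, 40.1]
eef_rot: [-1.178, 1.561, -2.504]
wrist_force: [-0.0, -0.3, -4.0]
finger_gap: 27.4
```

Run:
```python
from h import *
to(616,303,35,-76)
```

```text
t 7.5 pos [613.3 301.9  40.1] gap 27.4 turn [0.    0.004 0.009] shift [ 5.1  2.9 -0.4] j6 1.73 F [-0.  -0.3 -4. ]
```

Request:
play_rows(
  motion=[0, 0.004, 0.009, 0.002, 0, 0, 1, 0, 0, 0, 0.002, 0, 0, 1, 0, 0, 0, 0.001, 0, 0, 1, 0, 0, 0, 0, 0, 0, 1],
)

```text
clock: 7.9
eef_pos: [614.0, 301.8, 37.1]
eef_rot: [1.881, 1.568, 0.554]
wrist_force: [-0.2, -0.5, -4.4]
finger_gap: 27.2
```

Run:
```python
from h import *
to(616,303,35,-76)
```

```text
t 7.9 pos [614.  301.8  37.1] gap 27.2 turn [-0.    -0.001 -0.003] shift [ 2.1  2.2 -0.6] j6 1.73 F [-0.2 -0.5 -4.4]
```

Request:
play_rows(
  motion=[0, 0, 0, 0.002, 0, 0, 1, 0, 0, 0, 0.0015, 0, 0, 1, 0, 0, 0, 0, 0, 0, 1],
)

```text
clock: 8.2
eef_pos: [614.6, 302.2, 35.4]
eef_rot: [1.829, 1.565, 0.502]
wrist_force: [-0.7, -0.1, -3.6]
finger_gap: 27.9
```

Run:
```python
from h import *
to(616,303,35,-76)
```

```text
t 8.2 pos [614.6 302.2  35.4] gap 27.9 turn [ 0.    -0.001 -0.005] shift [ 0.4  1.6 -0.4] j6 1.73 F [-0.7 -0.1 -3.6]
```

Request:
play_rows(
  motion=[0, 0, 0, 0.002, 0, 0, 1, 0, 0, 0, 0.001, 0, 0, 1, 0, 0, 0, 0, 0, 0, 0.3, 0, 0, 0, 0, 0, 0, 0, 0, 0, 0, 0, 0, 0, -1, 0, 0, 0, 0, 0, 0, -1, 0, 0, 0, 0, 0, 0, -1, 0, 0, 0, 0, 0, 0, -1, 0, 0, 0, 0, 0, 0, -1],
)

```text
clock: 9.1
eef_pos: [616.0, 303.0, 36.0]
eef_rot: [1.784, 1.56, 0.457]
wrist_force: [-1.1, -0.3, 0.4]
finger_gap: 77.4
```

Run:
```python
from h import *
to(616,303,200,-76)
```

```text
t 9.1 pos [616. 303.  36.] gap 77.4 turn [ 0.    -0.002 -0.01 ] shift [-164.     1.6   -0.3] j6 1.73 F [-1.1 -0.3  0.4]
```

Request:
play_rows(
  motion=[0, 0, 0, -0.03, 0, 0, -1, 0, 0, 0, -0.045, 0, 0, -1, 0, 0, 0, -0.045, 0, 0, -1, 0, 0, 0, -0.03, 0, 0, -1, 0, 0, 0, -0.01, -0.015, 0.025, -1, 0, 0, 0, 0, -0.023, 0.038, -1, 0, 0, 0, 0, -0.023, 0.038, -1, 0, 0, 0, 0, -0.023, 0.038, -1, 0, 0, 0, 0, -0.023, 0.038, -1, 0, 0, 0, 0, -0.023, 0.038, -1, 0, 0, 0, 0, -0.023, 0.038, -1, 0, 0, 0, 0, -0.023, 0.038, -1, 0, 0, 0, 0, -0.023, 0.038, -1, 0, 0, 0, 0, -0.023, 0.038, -1, 0, 0, 0, 0, -0.023, 0.038, -1, 0, 0, 0, 0, -0.023, 0.038, -1, 0, 0, 0, 0, -0.02, 0.03, -1, 0, 0, 0, 0, 0, 0, -1],
)

```text
clock: 10.9
eef_pos: [441.3, -245.8, 199.3]
eef_rot: [1.456, 1.558, 0.133]
wrist_force: [0.5, 0.4, 0.3]
finger_gap: 93.7
```

Run:
```python
from h import *
to(437,-272,180,-76)
p,d=camera("wrist");P=camera_params("wrist");cv2.imwrite("pics/d.png",p)
for lo,hi in [(7.0,12),(17,23),(33,41),(58,82)]:
    print(lo,hi)
    for o in comps("wrist",d,lo,hi,P): print(*o)
```

```text
t 10.9 pos [ 441.3 -245.8  199.3] gap 93.7 turn [ 0.003  0.001 -0.013] shift [ 19.2 -10.8  24.4] j6 0.74 F [0.5 0.4 0.3]
7.0 12
2461 [554.8 -99.5] [91.4 92. ] 78.6 [ 561.  -120.2    7.9]
3120 [428.3 103.2] [86.1 91.6] 89.3 [430.8 102.2   7.8]
2528 [ 439.  -272.6] [92.5 89.5] 86.1 [ 453.1 -265.3    7.8]
17 23
148 [630.2 -94.2] [27.6 11.1] 81.4 [628.7 -95.   19.8]
269 [ 629.9 -130.9] [27.8 30. ] 66.4 [ 626.5 -128.9   19.9]
107 [ 623.7 -157.5] [10.5 25.3] 65.5 [ 621.5 -158.7   20.1]
117 [508.1 128.6] [23.6 24.6] 72.5 [509.9 132.   19.7]
538 [508.3  79.7] [24.3 47.1] 0.0 [508.7  77.   19.7]
98 [ 602.8 -518.6] [39.8  2.7] 15.8 [ 601.2 -519.3   20.1]
265 [ 520.8 -240.3] [22.  24.5] 88.9 [ 521.2 -239.4   19.7]
286 [ 518.5 -278.8] [26.8 24.1] 86.4 [ 518.6 -278.3   19.9]
193 [ 516. -317.] [17.4 24.1] 89.7 [ 516.1 -317.2   20.1]
33 41
147 [ 628.5 -115.9] [11.4 20.1] 11.6 [ 629.6 -116.1   34.1]
231 [ 626.4 -148.8] [19.6 19.8] 13.6 [ 626.7 -148.7   34.1]
191 [508.4 105.1] [20.3 21.5] 42.6 [508.4 103.9  34. ]
161 [ 650.4 -505.6] [42.7  9.1] 25.4 [ 651.5 -504.9   37.4]
204 [ 586.7 -423.6] [73.9  2.9] 15.9 [ 587.4 -423.6   36.7]
294 [ 585.2 -523.4] [87.3  3.8] 16.0 [ 585.2 -523.6   37. ]
203 [ 520.1 -257.4] [19.2 19.8] 14.3 [ 520.1 -257.1   34.1]
201 [ 517.3 -297.7] [19.5 20.2] 14.7 [ 517.3 -297.2   34.2]
83 [ 528.8 -440.1] [31.3  2.6] 16.0 [ 528.  -440.4   37.3]
58 82
1963 [550.4 -95.9] [50.7 50.7] 88.3 [550.6 -97.1  64.3]
1383 [407.  -60.8] [79.8 27.6] 4.4 [409.1 -62.8  65.8]
860 [ 438.9 -269.1] [38.8 39.5] 15.7 [ 440.3 -268.6   75.7]
```

View pics/d.png

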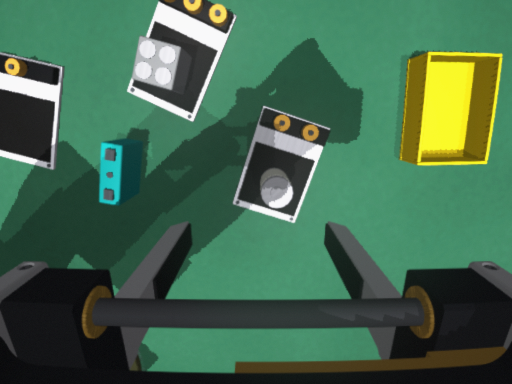

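Request:
play_rows(
  motion=[0, 0, -0.01, 0.01, -0.01, 0.022, -1, 0, 0, 0, 0.03, 0, 0, -1, 0, 0, 0, 0.03, 0, 0, -1, 0, 0, 0, 0.01, 0, 0, -1, 0, 0, 0, 0, 0, 0, -1],
)

```text
clock: 11.45
eef_pos: [440.2, -265.8, 118.6]
eef_rot: [1.047, 1.564, -0.273]
wrist_force: [0.7, 0.5, -0.1]
finger_gap: 94.0
```

Run:
```python
from h import *
to(437.5,-270,35,-76)
```

```text
t 11.45 pos [ 440.2 -265.8  118.6] gap 94.0 turn [ 0.007  0.003 -0.006] shift [83.6 -4.1  3.1] j6 0.7 F [ 0.7  0.5 -0.1]
```

Request:
play_rows(
  motion=[0.007, 0.003, -0.006, 0.02, -0.004, 0.004, -1, 0, 0, 0, 0.03, 0, 0, -1, 0, 0, 0, 0.025, 0, 0, -1, 0, 0, 0, 0.005, 0, 0, -1, 0, 0, 0, 0, 0, 0, -1],
)

```text
clock: 11.95
eef_pos: [442.3, -270.8, 43.8]
eef_rot: [0.683, 1.561, -0.64]
wrist_force: [-0.1, -0.5, 0.6]
finger_gap: 94.0
```

Run:
```python
from h import *
to(437.5,-270,35,-76)
```

```text
t 11.95 pos [ 442.3 -270.8   43.8] gap 94.0 turn [ 0.003  0.007 -0.006] shift [ 8.7 -4.6 -2. ] j6 0.7 F [-0.1 -0.5  0.6]
```

Request:
play_rows(
  motion=[0, 0.005, -0.005, 0.005, -0.004, -0.002, -1, 0, 0, 0, 0.003, -0.001, 0, -1, 0, 0, 0, 0, 0, 0, -1],
)

```text
clock: 12.25
eef_pos: [438.4, -270.7, 39.0]
eef_rot: [0.59, 1.564, -0.732]
wrist_force: [-0.1, 0.3, 0.6]
finger_gap: 94.3
```

Run:
```python
from h import *
to(437.5,-270,35,-76)
p,d=camera("wrist");P=camera_params("wrist");cv2.imwrite("pics/e.png",p)
for o in comps("wrist",d,70,82,P): print(*o)
```

```text
t 12.25 pos [ 438.4 -270.7   39. ] gap 94.3 turn [ 0.004  0.006 -0.004] shift [ 3.9 -0.7 -0.9] j6 0.7 F [-0.1  0.3  0.6]
2608 [ 437.5 -271.4] [39.3 39.1] 48.7 [ 439.3 -270.9   76. ]
247 [ 429.7 -222.9] [21.2  9.8] 49.7 [ 433.6 -223.1   76.2]
232 [ 453.6 -318.1] [ 9.5 21.1] 69.7 [ 458.  -317.4   76.5]
```

View pics/e.png

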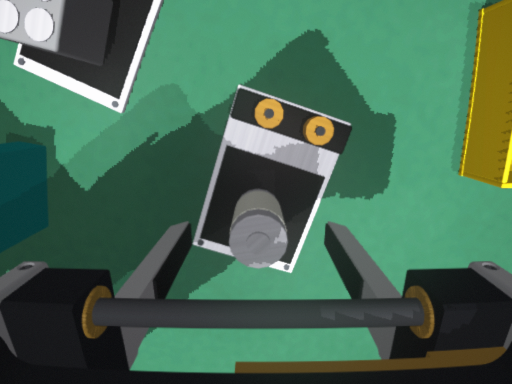

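Request:
play_rows(
  motion=[0, 0.004, -0.004, 0.003, -0.001, 0, -1, 0, 0, 0, 0, 0, 0, 1, 0, 0, 0, 0, 0, 0, 1, 0, 0, 0, 0, 0, 0, 1, 0, 0, 0, 0, 0, 0, 1, 0, 0, 0, 0, 0, 0, 1, 0, 0, 0, 0, 0, 0, 1, 0, 0, 0, 0, 0, 0, 1, 0, 0, 0, 0, 0, 0, 1, 0, 0, 0, 0, 0, 0, 1],
)

```text
clock: 13.3
eef_pos: [437.9, -271.4, 36.8]
eef_rot: [0.191, 1.568, -1.132]
wrist_force: [-0.3, -0.4, -0.5]
finger_gap: 38.9
```

Run:
```python
from h import *
to(437.5,-270,140,-76)
```

```text
t 13.3 pos [ 437.9 -271.4   36.8] gap 38.9 turn [ 0.004  0.003 -0.   ] shift [-103.2    0.    -1.2] j6 0.7 F [-0.3 -0.4 -0.5]
```

Request:
play_rows(
  motion=[0, 0, 0, -0.015, 0, 0, 1, 0, 0, 0, -0.03, 0, 0, 1, 0, 0, 0, -0.035, 0, 0, 1, 0, 0, 0, -0.025, 0, 0, 1, 0, 0, 0, 0, 0.004, -0.018, 1, 0, 0, 0, 0, 0.008, -0.036, 1, 0, 0, 0, 0, 0.008, -0.036, 1, 0, 0, 0, 0, 0.008, -0.036, 1, 0, 0, 0, 0, 0.008, -0.036, 1, 0, 0, 0, 0, 0.008, -0.036, 1, 0, 0, 0, 0, 0.008, -0.036, 1, 0, 0, 0, 0, 0.008, -0.036, 1, 0, 0, 0, 0, 0.008, -0.036, 1, 0, 0, 0, 0, 0.008, -0.036, 1, 0, 0, 0, 0, 0.005, -0.022, 1, 0, 0, 0, 0, 0, 0, 1],
)

```text
clock: 14.9
eef_pos: [413.2, 124.2, 130.8]
eef_rot: [-2.022, 1.549, 2.938]
wrist_force: [0.5, -0.1, -2.8]
finger_gap: 39.3
```

Run:
```python
from h import *
to(428,104.5,37,-76)
```

```text
t 14.9 pos [413.2 124.2 130.8] gap 39.3 turn [ 0.003 -0.009  0.019] shift [93.4 11.3 23.6] j6 1.52 F [ 0.5 -0.1 -2.8]
```

Request:
play_rows(
  motion=[0, -0.008, 0.018, 0.01, 0.01, 0.022, 1, 0, 0, 0, 0.025, 0, 0, 1, 0, 0, 0, 0.025, 0, 0, 1, 0, 0, 0, 0.01, 0, 0, 1, 0, 0, 0, 0, 0, 0, 1],
)

```text
clock: 15.4
eef_pos: [423.9, 105.2, 54.4]
eef_rot: [-1.784, 1.565, -3.104]
wrist_force: [-0.4, 0.1, -3.9]
finger_gap: 39.3
```

Run:
```python
from h import *
to(428,104.5,37,-76)
```

```text
t 15.4 pos [423.9 105.2  54.4] gap 39.3 turn [ 0.006 -0.001  0.006] shift [17.4  3.9  1.7] j6 1.48 F [-0.4  0.1 -3.9]
```

Request:
play_rows(
  motion=[0, 0, 0.005, 0.003, 0.004, 0.001, 1, 0, 0, 0, 0.006, 0, 0, 1, 0, 0, 0, 0.003, 0, 0, 1, 0, 0, 0, 0, 0, 0, 1],
)

```text
clock: 15.8
eef_pos: [429.2, 105.3, 43.4]
eef_rot: [2.044, 1.568, 0.724]
wrist_force: [-0.7, -0.6, -3.2]
finger_gap: 39.2
```

Run:
```python
from h import *
to(428,104.5,37,-76)
```

```text
t 15.8 pos [429.2 105.3  43.4] gap 39.2 turn [ 0.006 -0.001 -0.002] shift [ 6.4 -1.4  0.5] j6 1.48 F [-0.7 -0.6 -3.2]
```

Request:
play_rows(
  motion=[0, 0, 0, 0.003, -0.0015, 0.0005, 1, 0, 0, 0, 0.002, 0, 0, 1, 0, 0, 0, 0.001, 0, 0, 1, 0, 0, 0, 0, 0, 0, 1],
)

```text
clock: 16.2
eef_pos: [428.2, 104.5, 37.5]
eef_rot: [1.852, 1.567, 0.531]
wrist_force: [-0.1, -0.4, -3.4]
finger_gap: 39.4
```

Run:
```python
from h import *
to(428,104.5,36.8,-76)
```

```text
t 16.2 pos [428.2 104.5  37.5] gap 39.4 turn [ 0.006 -0.001 -0.003] shift [ 0.7 -0.1 -0.1] j6 1.47 F [-0.1 -0.4 -3.4]
```

Request:
play_rows(
  motion=[0, 0, 0, 0.0015, 0, 0, 1, 0, 0, 0, 0.001, 0, 0, 1, 0, 0, 0, 0, 0, 0, 0.1, 0, 0, 0, 0, 0, 0, 0, 0, 0, 0, 0, 0, 0, -0.5, 0, 0, 0, 0, 0, 0, -1, 0, 0, 0, 0, 0, 0, -1, 0, 0, 0, 0, 0, 0, -1, 0, 0, 0, -0.02, 0, 0, -1, 0, 0, 0, -0.04, 0, 0, -1, 0, 0, 0, -0.045, 0, 0, -1, 0, 0, 0, -0.045, 0, 0, -1, 0, 0, 0, 0, 0, 0, -1],
)

```text
clock: 17.5
eef_pos: [428.1, 104.4, 192.1]
eef_rot: [1.771, 1.566, 0.45]
wrist_force: [0.5, 0.2, -0.8]
finger_gap: 94.4
```

Run:
```python
from h import *
to(550,-96.3,180,-76)
to(550,-96.3,180,-91)
p,d=camera("wrist");P=camera_params("wrist");cv2.imwrite("pics/f.png",p)
for lo,hi in [(7.0,12),(58,82)]:
  for o in comps("wrist",d,lo,hi,P): print(*o)
```

```text
t 17.5 pos [428.1 104.4 192.1] gap 94.4 turn [ 0.006 -0.001 -0.005] shift [ 12.2  68.4 224.6] j6 1.48 F [ 0.5  0.2 -0.8]
t 17.5 pos [428.1 104.4 192.1] gap 94.4 turn [ 0.268 -0.002 -0.005] shift [ 12.2  68.4 224.6] j6 1.48 F [ 0.5  0.2 -0.8]
616 [103.9  22.9] [ 37.1 122.4] 25.5 [108.7  27.7  10.8]
143 [64.5 99. ] [28.2 32.2] 18.4 [61.7 95.4 10.8]
539 [579.1 293. ] [17.6 28.9] 17.1 [578.1 290.2  70. ]
1691 [486.4 229.3] [80.1 28.6] 76.2 [486.8 228.7  62.9]
1645 [548.  -96.9] [51.2 50.4] 87.6 [548.4 -95.4  61.3]
889 [427.1 104.4] [38.9 39.4] 43.5 [428.6 104.9  72.9]
1152 [404.9 -60.8] [79.6 28.2] 3.9 [409.3 -59.5  63.3]
1241 [337.5 242.8] [79.9 28.6] 80.5 [339.6 243.8  63.2]
```

View pics/f.png

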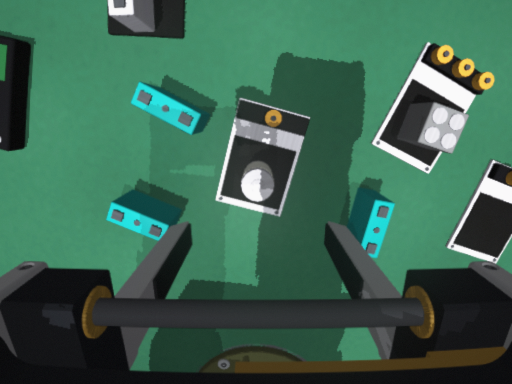

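Request:
play_rows(
  motion=[0, 0, 0, 0, 0.006, 0.02, -1, 0, 0, 0, 0, 0.01, 0.034, -1, 0, 0, 0, 0, 0.01, 0.034, -1, 0, 0, 0, 0, 0.01, 0.034, -1, 0, 0, 0, 0, 0.01, 0.034, -1, 0, 0, 0, 0, 0.01, 0.034, -1, 0, 0, 0, 0, 0.007, 0.02, -1, 0.13, 0, 0, 0, 0, 0, -1, 0.13, 0, 0, 0, 0, 0, -1, 0, 0, 0, 0, 0, 0, -1, 0, 0, 0, 0, 0, 0, -1],
)

```text
clock: 18.65
eef_pos: [539.2, -91.4, 171.8]
eef_rot: [-1.837, 1.55, 2.862]
wrist_force: [-0.2, -0.4, 0.4]
finger_gap: 93.8
```

Run:
```python
from h import *
to(550,-96.3,100,-92)
p,d=camera("wrist");P=camera_params("wrist")
for lo,hi in [(7.0,12),(58,82)]:
  for o in comps("wrist",d,lo,hi,P): print(*o)
```

```text
t 18.65 pos [539.2 -91.4 171.8] gap 93.8 turn [ 0.022 -0.005  0.02 ] shift [71.5 12.3  5.2] j6 1.35 F [-0.2 -0.4  0.4]
64 [ 633.6 -411.2] [26.3  3.3] 14.0 [ 633.8 -411.6    9.9]
477 [604.6 255.3] [28.  63.3] 82.0 [597.2 256.8   7.7]
2372 [ 554.6 -100.6] [91.7 89.8] 78.5 [ 575.8 -106.5    7.9]
2826 [ 438.9 -274.1] [93.8 90.5] 85.2 [ 447.3 -279.1    7.8]
1550 [428.4 105.4] [90.  90.1] 89.2 [451.9 100.4   7.7]
1785 [549.8 -96.9] [49.5 49.1] 88.1 [551.4 -96.6  64.1]
912 [486.2 218.2] [58.  28.7] 76.0 [487.6 214.2  65.5]
638 [494.9  30.4] [ 39.8 214.4] 42.4 [437.4  94.6  74.5]
989 [412.7 -60.5] [67.7 28.4] 4.0 [417.4 -61.2  65.8]
```

Request:
play_rows(
  motion=[0.02, -0.005, 0.018, 0.02, 0.012, 0.005, -1, 0, 0, 0, 0.035, 0, 0, -1, 0, 0, 0, 0.03, 0, 0, -1, 0, 0, 0, 0.015, 0, 0, -1, 0, 0, 0, 0, 0, 0, -1],
)

```text
clock: 19.2
eef_pos: [550.9, -95.3, 67.9]
eef_rot: [0.724, 1.57, -0.865]
wrist_force: [0.1, -0.5, 0.2]
finger_gap: 93.8
```

Run:
```python
from h import *
to(550,-96.7,28,-92)
```

```text
t 19.2 pos [550.9 -95.3  67.9] gap 93.8 turn [ 0.017  0.    -0.   ] shift [39.9 -0.9  1.4] j6 1.35 F [ 0.1 -0.5  0.2]
```

Request:
play_rows(
  motion=[0.01, 0, 0, 0.015, -0.001, 0.001, -1, 0, 0, 0, 0.014, 0, 0, -1, 0, 0, 0, 0.004, 0, 0, -1, 0, 0, 0, 0, 0, 0, -1],
)

```text
clock: 19.6
eef_pos: [551.1, -96.1, 35.9]
eef_rot: [1.31, 1.568, -0.282]
wrist_force: [-0.7, -0.3, -0.5]
finger_gap: 93.9
```

Run:
```python
from h import *
to(550,-96.7,28,-92)
```

```text
t 19.6 pos [551.1 -96.1  35.9] gap 93.9 turn [ 0.013  0.001 -0.003] shift [ 7.9 -1.1  0.7] j6 1.35 F [-0.7 -0.3 -0.5]
```

Request:
play_rows(
  motion=[0.01, 0, 0, 0.005, -0.001, 0, -1, 0, 0, 0, 0.003, 0, 0, -1, 0, 0, 0, 0, 0, 0, 1, 0, 0, 0, 0, 0, 0, 1, 0, 0, 0, 0, 0, 0, 1, 0, 0, 0, 0, 0, 0, 1, 0, 0, 0, 0, 0, 0, 1, 0, 0, 0, 0, 0, 0, 1, 0, 0, 0, 0, 0, 0, 1, 0, 0, 0, 0, 0, 0, 1],
)

```text
clock: 20.6
eef_pos: [551.4, -96.3, 29.8]
eef_rot: [1.341, 1.564, -0.261]
wrist_force: [-0.5, -0.6, 0.3]
finger_gap: 49.4
```

Run:
```python
from h import *
to(550,-96.7,28,-92)
```

```text
t 20.6 pos [551.4 -96.3  29.8] gap 49.4 turn [ 0.004  0.001 -0.006] shift [ 1.8 -1.4  0.5] j6 1.36 F [-0.5 -0.6  0.3]
```

Request:
play_rows(
  motion=[0, 0, 0, -0.015, 0, 0, 1, 0, 0, 0, -0.03, 0, 0, 1, 0, 0, 0, -0.03, 0, 0, 1, 0, 0, 0, -0.015, 0, 0, 1, 0, 0, 0, 0, -0.009, 0.015, 1, 0, 0, 0, 0, -0.018, 0.031, 1, 0, 0, 0, 0, -0.018, 0.031, 1, 0, 0, 0, 0, -0.018, 0.031, 1, 0, 0, 0, 0, -0.018, 0.031, 1, 0, 0, 0, 0, -0.01, 0.02, 1, 0, 0, 0, 0, 0, 0, 1, 0, 0, 0, 0, 0, 0, 1],
)

```text
clock: 21.8
eef_pos: [450.6, -256.7, 133.1]
eef_rot: [1.243, 1.561, -0.357]
wrist_force: [0.7, -0.0, -2.5]
finger_gap: 49.3
```

Run:
```python
from h import *
to(440.3,-273,29.8,-92)
```

```text
t 21.8 pos [ 450.6 -256.7  133.1] gap 49.3 turn [ 0.005  0.003 -0.009] shift [103.3 -10.8  16.3] j6 1.01 F [ 0.7 -0.  -2.5]
```

Request:
play_rows(
  motion=[0, 0.003, -0.009, 0.01, -0.01, 0.016, 1, 0, 0, 0, 0.025, 0, 0, 1, 0, 0, 0, 0.025, 0, 0, 1, 0, 0, 0, 0.01, 0, 0, 1, 0, 0, 0, 0, 0, 0, 1],
)

```text
clock: 22.3
eef_pos: [443.1, -269.8, 64.0]
eef_rot: [1.143, 1.568, -0.453]
wrist_force: [0.9, -1.2, -2.9]
finger_gap: 49.6
```

Run:
```python
from h import *
to(440.3,-273,29.8,-92)
```

```text
t 22.3 pos [ 443.1 -269.8   64. ] gap 49.6 turn [ 0.01   0.001 -0.003] shift [34.2 -2.8  3.2] j6 0.98 F [ 0.9 -1.2 -2.9]
```

Request:
play_rows(
  motion=[0.008, 0, -0.002, 0.01, -0.003, 0.003, 1, 0, 0, 0, 0.011, 0, 0, 1, 0, 0, 0, 0.006, 0, 0, 1, 0, 0, 0, 0.001, 0, 0, 1, 0, 0, 0, 0, 0, 0, 1],
)

```text
clock: 22.8
eef_pos: [441.5, -272.9, 36.3]
eef_rot: [0.859, 1.566, -0.744]
wrist_force: [0.0, -0.1, -2.6]
finger_gap: 49.6
```

Run:
```python
from h import *
to(440.3,-273,29.8,-92)
```

```text
t 22.8 pos [ 441.5 -272.9   36.3] gap 49.6 turn [ 0.003  0.003 -0.004] shift [ 6.5 -1.3  0.1] j6 0.98 F [ 0.  -0.1 -2.6]
```

Request:
play_rows(
  motion=[0, 0.002, -0.003, 0.003, -0.001, 0, 1, 0, 0, 0, 0.003, 0, 0, 1, 0, 0, 0, 0.001, 0, 0, 1, 0, 0, 0, 0, 0, 0, 1],
)

```text
clock: 23.2
eef_pos: [440.9, -273.3, 29.9]
eef_rot: [0.707, 1.568, -0.896]
wrist_force: [-0.7, -0.7, -1.3]
finger_gap: 49.8
```

Run:
```python
from h import *
to(440.3,-273,29.8,-92)
```

```text
t 23.2 pos [ 440.9 -273.3   29.9] gap 49.8 turn [ 0.002  0.002 -0.002] shift [ 0.1 -0.6 -0.3] j6 0.98 F [-0.7 -0.7 -1.3]
```

Request:
play_rows(
  motion=[0, 0, 0, 0.001, 0, 0, 1, 0, 0, 0, 0, 0, 0, 1, 0, 0, 0, 0, 0, 0, 0, 0, 0, 0, 0, 0, 0, -0.3, 0, 0, 0, 0, 0, 0, -1, 0, 0, 0, 0, 0, 0, -1, 0, 0, 0, 0, 0, 0, -1, 0, 0, 0, 0, 0, 0, -1, 0, 0, 0, -0.02, 0, 0, -1, 0, 0, 0, -0.04, 0, 0, -1, 0, 0, 0, -0.045, 0, 0, -1, 0, 0, 0, -0.045, 0, 0, -1, 0, 0, 0, -0.01, 0, 0, -1, 0, 0, 0, 0, 0, 0, -1, 0, 0, 0, 0, 0, 0, -1],
)

```text
clock: 24.7
eef_pos: [440.2, -272.7, 194.7]
eef_rot: [0.619, 1.569, -0.985]
wrist_force: [0.2, 0.9, 0.1]
finger_gap: 93.9
```

Run:
```python
from h import *
to(614,302,190,-76)
p,d=camera("wrist");P=camera_params("wrist");cv2.imwrite("pics/g.png",p)
for lo,hi in [(7.0,12),(58,82)]:
  for o in comps("wrist",d,lo,hi,P): print(*o)
```

```text
t 24.7 pos [ 440.2 -272.7  194.7] gap 93.9 turn [-0.277  0.002 -0.001] shift [   4.  155. -580.] j6 0.98 F [0.2 0.9 0.1]
3599 [ 553.5 -100.7] [92.1 89.9] 79.5 [ 556.3 -100.4    7.5]
1225 [ 439.7 -273.5] [89.1 85.4] 88.0 [ 467.1 -259.8    7.5]
1425 [427.6 100.5] [82.2 90.3] 89.1 [425.7  85.    7.5]
85 [ 429.  -309.2] [12.9 21.1] 83.3 [ 427.8 -308.3    7.4]
73 [ 401.4 -306.2] [16.4 17.3] 87.0 [ 399.2 -306.6    7.3]
1560 [ 440.4 -273.8] [50.1 49.9] 88.6 [ 441.5 -273.9   63.6]
1314 [405.6 -62.1] [79.6 29.4] 3.3 [407.7 -65.   65.4]
```

View pics/g.png

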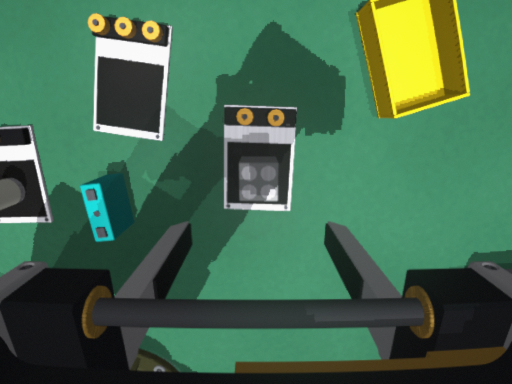

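Request:
play_rows(
  motion=[0, 0, 0, 0, 0.006, -0.02, -1, 0, 0, 0, 0, 0.011, -0.041, -1, 0, 0, 0, 0, 0.011, -0.041, -1, 0, 0, 0, 0, 0.011, -0.041, -1, 0, 0, 0, 0, 0.011, -0.041, -1, 0, 0, 0, 0, 0.011, -0.041, -1, 0, 0, 0, 0, 0.011, -0.041, -1, 0, 0, 0, 0, 0.011, -0.041, -1, 0, 0, 0, 0, 0.011, -0.041, -1, 0, 0, 0, 0, 0.011, -0.041, -1, 0, 0, 0, 0, 0.011, -0.041, -1, 0, 0, 0, 0, 0.011, -0.041, -1, 0, 0, 0, 0, 0.011, -0.041, -1, 0, 0, 0, 0, 0.01, -0.03, -1, -0.13, 0, 0, 0, 0, 0, -1, -0.13, 0, 0, 0, 0, 0, -1, 0, 0, 0, 0, 0, 0, -1, 0, 0, 0, 0, 0, 0, -1],
)

```text
clock: 26.55
eef_pos: [601.1, 286.9, 156.3]
eef_rot: [-1.703, 1.523, -3.044]
wrist_force: [0.1, -0.3, 0.8]
finger_gap: 93.7
```

Run:
```python
from h import *
to(614,302,100,-76)
p,d=camera("wrist");P=camera_params("wrist");cv2.imwrite("pics/i.png",p)
for lo,hi in [(7.0,12),(58,82)]:
  for o in comps("wrist",d,lo,hi,P): print(*o)
```

```text
t 26.55 pos [601.1 286.9 156.3] gap 93.7 turn [-0.015 -0.007  0.048] shift [ 55.5  18.6 -11.4] j6 1.72 F [ 0.1 -0.3  0.8]
90 [714.  598.8] [32.   3.4] 0.3 [713.3 599.1   9.4]
79 [662.2 599. ] [ 3.2 28.6] 90.0 [663.3 599.3   9.6]
4004 [618.4 300.7] [98.2 99.5] 9.8 [628.1 290.1   7.8]
1150 [592.8  40.9] [370.9  65.7] 79.7 [569.1 -85.8   7.9]
454 [514.4 188.7] [207.4  39.4] 39.4 [450.4 133.6   7.7]
1918 [612.4 302.2] [78.1 28. ] 13.5 [615.7 302.5  73.8]
1367 [474.2 210.6] [132.5  53.3] 53.2 [491.2 232.   65.8]
544 [425.9 107.2] [39.9 34.5] 44.9 [428.5 109.5  75.8]
592 [473.2 288.4] [293.1  75.1] 17.5 [348.7 259.9  65.2]
```

Request:
play_rows(
  motion=[-0.01, -0.005, 0.045, 0, 0.017, -0.011, -1, 0, 0, 0, 0.01, 0, 0, -1, 0, 0, 0, 0.02, 0, 0, -1, 0, 0, 0, 0, 0, 0, -1],
)

```text
clock: 27.0
eef_pos: [614.5, 299.5, 122.5]
eef_rot: [-1.772, 1.565, -3.115]
wrist_force: [-0.3, 0.1, -0.3]
finger_gap: 93.8
```

Run:
```python
from h import *
to(612.8,302.2,33,-76)
```

```text
t 27.0 pos [614.5 299.5 122.5] gap 93.8 turn [-0.016 -0.001  0.005] shift [89.5 -0.6 -2.9] j6 1.74 F [-0.3  0.1 -0.3]
```

Request:
play_rows(
  motion=[-0.012, 0, 0.004, 0.015, -0.001, -0.003, -1, 0, 0, 0, 0.03, 0, 0, -1, 0, 0, 0, 0.025, 0, 0, -1, 0, 0, 0, 0.008, 0, 0, -1, 0, 0, 0, 0, 0, 0, -1],
)

```text
clock: 27.5
eef_pos: [612.6, 299.9, 44.8]
eef_rot: [-2.107, 1.568, 2.838]
wrist_force: [0.3, 0.4, 0.8]
finger_gap: 93.6
```

Run:
```python
from h import *
to(612.8,302.2,33,-76)
```

```text
t 27.5 pos [612.6 299.9  44.8] gap 93.6 turn [-0.012 -0.002  0.003] shift [11.8  0.8 -2.2] j6 1.74 F [0.3 0.4 0.8]
```

Request:
play_rows(
  motion=[-0.01, 0, 0.003, 0.007, 0.001, -0.002, -1, 0, 0, 0, 0.003, 0, 0, -1, 0, 0, 0, 0, 0, 0, 1, 0, 0, 0, 0, 0, 0, 1, 0, 0, 0, 0, 0, 0, 1, 0, 0, 0, 0, 0, 0, 1, 0, 0, 0, 0, 0, 0, 1, 0, 0, 0, 0, 0, 0, 1, 0, 0, 0, 0, 0, 0, 1, 0, 0, 0, 0, 0, 0, 1, 0, 0, 0, 0, 0, 0, 1],
)

```text
clock: 28.6
eef_pos: [615.0, 302.8, 39.5]
eef_rot: [1.976, 1.564, 0.647]
wrist_force: [-0.2, -0.2, 0.2]
finger_gap: 27.5
```

Run:
```python
from h import *
to(612.8,302.2,33,-76)
```

```text
t 28.6 pos [615.  302.8  39.5] gap 27.5 turn [-0.002 -0.003 -0.007] shift [ 6.4 -2.4  0.1] j6 1.73 F [-0.2 -0.2  0.2]
```

Request:
play_rows(
  motion=[0, 0, -0.005, -0.015, 0, 0, 1, 0, 0, 0, -0.03, 0, 0, 1, 0, 0, 0, -0.035, 0, 0, 1, 0, 0, 0, -0.02, 0, 0, 1, 0, 0, 0, 0, -0.008, 0.019, 1, 0, 0, 0, 0, -0.0155, 0.0375, 1, 0, 0, 0, 0, -0.0155, 0.0375, 1, 0, 0, 0, 0, -0.0155, 0.0375, 1, 0, 0, 0, 0, -0.0155, 0.0375, 1, 0, 0, 0, 0, -0.0155, 0.0375, 1, 0, 0, 0, 0, -0.0155, 0.0375, 1, 0, 0, 0, 0, -0.0155, 0.0375, 1, 0, 0, 0, 0, -0.0155, 0.0375, 1, 0, 0, 0, 0, -0.012, 0.028, 1, 0, 0, 0, 0, 0, 0, 1, 0, 0, 0, 0, 0, 0, 1],
)

```text
clock: 30.2
eef_pos: [549.2, -83.3, 133.0]
eef_rot: [-1.776, 1.552, -3.103]
wrist_force: [1.0, 1.0, -3.7]
finger_gap: 27.4
```

Run:
```python
from h import *
to(556.3,-99.8,39.5,-76)
p,d=camera("wrist");cv2.imwrite("pics/j.png",p)
```

```text
t 30.2 pos [549.2 -83.3 133. ] gap 27.4 turn [-0.001 -0.004  0.018] shift [93.4  4.6 18.1] j6 1.11 F [ 1.   1.  -3.7]
```

View pics/j.png

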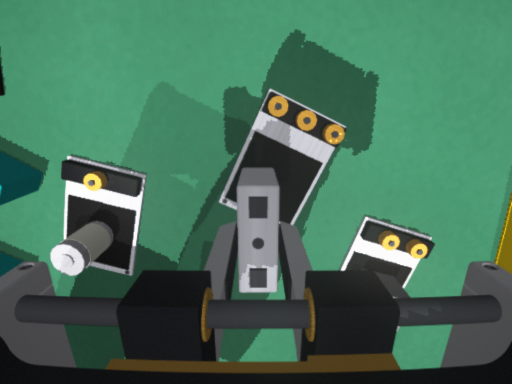

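Request:
play_rows(
  motion=[0, -0.004, 0.017, 0.01, 0.0045, 0.018, 1, 0, 0, 0, 0.025, 0, 0, 1, 0, 0, 0, 0.02, 0, 0, 1, 0, 0, 0, 0.005, 0, 0, 1, 0, 0, 0, 0, 0, 0, 1],
)

```text
clock: 30.75
eef_pos: [559.1, -95.0, 71.1]
eef_rot: [-1.675, 1.57, -2.995]
wrist_force: [0.0, 0.7, -3.5]
finger_gap: 27.5
```

Run:
```python
from h import *
to(556.3,-99.8,39.5,-76)
```

```text
t 30.75 pos [559.1 -95.   71.1] gap 27.5 turn [ 0.006 -0.     0.001] shift [31.6 -3.9  4. ] j6 1.09 F [ 0.   0.7 -3.5]
```

Request:
play_rows(
  motion=[0.004, 0, 0, 0.01, -0.004, 0.004, 1, 0, 0, 0, 0.009, 0, 0, 1, 0, 0, 0, 0.004, 0, 0, 1, 0, 0, 0, 0, 0, 0, 1, 0, 0, 0, 0, 0, 0, 1],
)

```text
clock: 31.25
eef_pos: [557.2, -99.5, 48.5]
eef_rot: [1.02, 1.568, -0.304]
wrist_force: [-0.4, -0.2, -5.2]
finger_gap: 27.2
```

Run:
```python
from h import *
to(556.3,-99.8,39.5,-76)
```

```text
t 31.25 pos [557.2 -99.5  48.5] gap 27.2 turn [ 0.003  0.001 -0.002] shift [ 9.  -1.   0.1] j6 1.08 F [-0.4 -0.2 -5.2]
```

Request:
play_rows(
  motion=[0, 0, -0.002, 0.004, -0.001, 0, 1, 0, 0, 0, 0.003, 0, 0, 1, 0, 0, 0, 0.001, 0, 0, 1, 0, 0, 0, 0, 0, 0, 1],
)

```text
clock: 31.65
eef_pos: [556.6, -99.8, 40.5]
eef_rot: [0.478, 1.569, -0.845]
wrist_force: [-0.3, -0.3, -4.9]
finger_gap: 27.5
```

Run:
```python
from h import *
to(556.3,-99.8,39.5,-76)
```

```text
t 31.65 pos [556.6 -99.8  40.5] gap 27.5 turn [ 0.003  0.002 -0.001] shift [ 1.  -0.3 -0.1] j6 1.08 F [-0.3 -0.3 -4.9]
```

Request:
play_rows(
  motion=[0, 0, 0, 0.0015, 0, 0, 1, 0, 0, 0, 0, 0, 0, 1],
)

```text
clock: 31.85
eef_pos: [556.8, -100.0, 39.6]
eef_rot: [0.586, 1.568, -0.737]
wrist_force: [0.0, 0.1, -4.1]
finger_gap: 27.7
```

Request:
play_rows(
  motion=[0, 0, 0, 0.0015, 0, 0, 1, 0, 0, 0, 0, 0, 0, 1],
)

```text
clock: 32.05
eef_pos: [557.0, -100.1, 39.8]
eef_rot: [0.653, 1.567, -0.67]
wrist_force: [0.1, -0.1, -4.1]
finger_gap: 27.6
```

Request:
play_rows(
  motion=[0, 0, 0, 0.003, 0, 0, 1, 0, 0, 0, 0, 0, 0, 1],
)

```text
clock: 32.25
eef_pos: [557.9, -100.5, 39.9]
eef_rot: [0.788, 1.564, -0.536]
wrist_force: [0.4, 0.2, -4.8]
finger_gap: 27.9
```

Run:
```python
from h import *
to(556.3,-99.8,39.5,-76)
p,d=camera("wrist");P=camera_params("wrist")
for o in comps("wrist",d,60,90,P): print(*o)
for c in ("side","scene"):
  p,d=camera(c);P=camera_params(c);cv2.imwrite(f"pics/k_{c}.png",cv2.resize(p[150:280,180:340] if c=="side" else p[130:240,180:300],None,fx=4,fy=4))
to(556.3,-99.8,39.5,-76)
```

```text
t 32.25 pos [ 557.9 -100.5   39.9] gap 27.9 turn [ 0.003  0.004 -0.004] shift [ 0.4 -1.4 -1.1] j6 1.08 F [ 0.4  0.2 -4.8]
5144 [ 551.8 -103. ] [87.8 51.4] 16.1 [ 562.  -100.4   74.4]
102 [ 518.6 -197.8] [186.4  13.6] 49.7 [ 464.5 -260.    62.8]
t 32.4 pos [ 557.8 -100.4   39.3] gap 27.5 turn [ 0.003  0.004 -0.004] shift [-0.2 -1.3 -1. ] j6 1.08 F [-2.   0.4  1.7]
```

View pics/k_side.png

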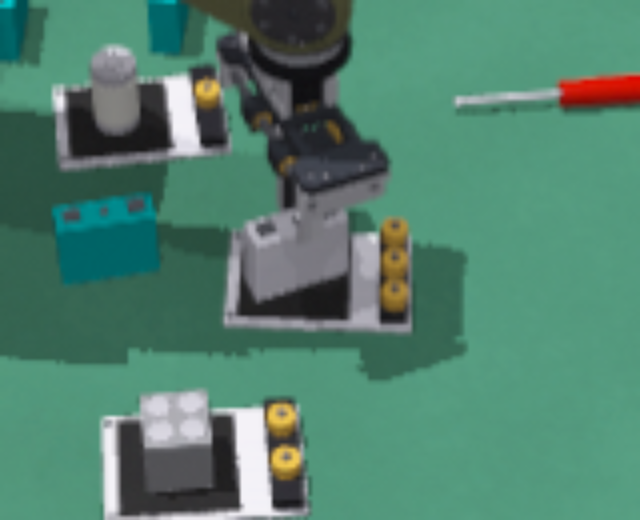

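Request:
play_rows(
  motion=[0, 0, 0, 0, 0, 0, 0.3, 0, 0, 0, 0, 0, 0, 0.1, 0, 0, 0, 0, 0, 0, -0.5, 0, 0, 0, 0, 0, 0, -1, 0, 0, 0, 0, 0, 0, -1, 0, 0, 0, 0, 0, 0, -1, 0, 0, 0, 0, 0, 0, -1, 0, 0, 0, -0.02, 0, 0, -1, 0, 0, 0, -0.04, 0, 0, -1, 0, 0, 0, -0.045, 0, 0, -1, 0, 0, 0, -0.045, 0, 0, -1, 0, 0, 0, -0.01, 0, 0, -1, 0, 0, 0, 0, 0, 0, -1, 0, 0, 0, 0, 0, 0, -1, 0, 0, 0, 0, 0, 0, -1],
)

```text
clock: 33.9
eef_pos: [555.8, -99.6, 201.3]
eef_rot: [-0.181, 1.569, -1.504]
wrist_force: [0.0, 0.6, -0.7]
finger_gap: 93.7
```

Run:
```python
from h import *
to(556.3,-99.8,200,-76)
p,d=camera("wrist");P=camera_params("wrist");cv2.imwrite("pics/l.png",p)
for lo,hi in [(7.0,12),(58,82)]:
  for o in comps("wrist",d,lo,hi,P): print(*o)
for c in ("side","scene"):
  p,d=camera(c); P=camera_params(c); cv2.imwrite(f"pics/m_{c}.png",p)
  for n in ["round_center","square_center","flat_center","parts_bin","meter","driver"]:
    print(c,n,[(round(r['conf'],2),W(c,r['at']).round(0)) for r in place_of(c,n)[:4]])
```

```text
t 33.9 pos [555.8 -99.6 201.3] gap 93.7 turn [0.003 0.002 0.   ] shift [1.3 0.5 0.3] j6 1.08 F [ 0.   0.6 -0.7]
1549 [623.7 273.4] [98.9 46.4] 8.0 [624.  272.3   7.5]
990 [558.8 -76. ] [43.7 89.6] 85.0 [558.7 -71.6   7.6]
792 [ 563.1 -137.1] [80.1 41.4] 17.1 [ 570.2 -131.     7.6]
1731 [427.6 104.5] [90.5 89.7] 89.6 [443.6  88.3   7.5]
477 [ 428.3 -238.5] [70.3 30.2] 11.7 [ 423.7 -239.6    7.6]
84 [ 472.8 -311.4] [17.5 16.7] 5.9 [ 473.7 -312.6    7.7]
1417 [ 554.9 -100.8] [77.8 27.7] 14.8 [ 557.7 -100.5   73.5]
766 [484.8 216.2] [54.6 29.3] 76.1 [486.6 210.   65.3]
822 [411.5 120.1] [39.5 86.2] 45.1 [432.4 100.3  75.2]
1014 [380.2 -63.8] [132.9  28.4] 4.0 [409.  -61.7  65.6]
223 [339.3 226.8] [29.9 29.9] 3.0 [344.7 229.9  65.1]
221 [ 406.8 -271.4] [87.3 20.8] 42.1 [ 426.6 -255.    63.7]
side round_center [(0.67, array([430., 106.,  38.]))]
side square_center [(0.58, array([ 440., -272.,   28.]))]
side flat_center [(0.9, array([403., -64.,  33.])), (0.66, array([ 553., -101.,   38.])), (0.66, array([337., 242.,  36.])), (0.49, array([486., 231.,  26.]))]
side parts_bin [(0.67, array([ 593., -473.,    3.]))]
side meter [(0.86, array([453., 491.,   0.]))]
side driver [(0.73, array([816.,  76.,  -2.]))]
scene round_center [(0.56, array([424., 107.,  43.]))]
scene square_center [(0.59, array([ 438., -274.,   39.]))]
scene flat_center [(0.9, array([481., 232.,  34.])), (0.81, array([405., -62.,  33.])), (0.79, array([ 554., -100.,   43.])), (0.63, array([335., 247.,  33.]))]
scene parts_bin [(0.59, array([ 587., -474.,   -2.]))]
scene meter [(0.88, array([454., 490.,   1.])), (0.48, array([ 588., -476.,    1.]))]
scene driver [(0.61, array([816.,  74.,   2.])), (0.38, array([ 554., -100.,   13.]))]
```

View pics/l.png

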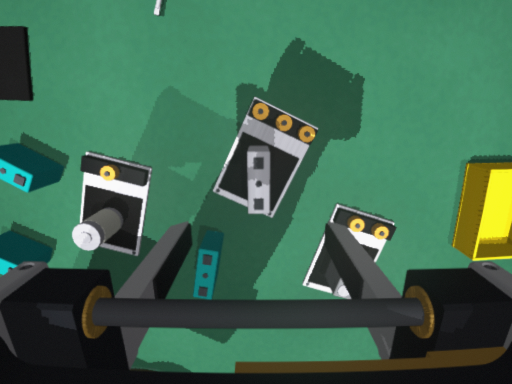

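View pics/m_side.png

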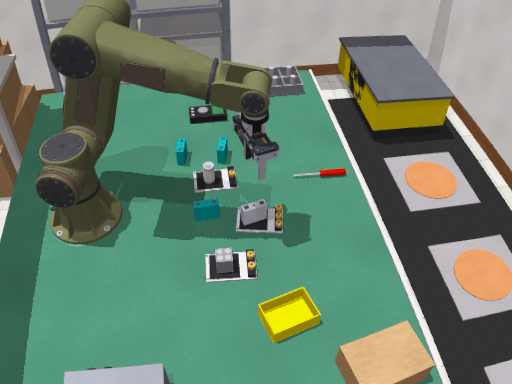

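The pictures show all three cells upright on the right pads: round near (209,175), flat near (253,211) and square near (224,260) in the side view. Each is within about 2 mm of its pad centre, and the bystanders have not moved.

```bash
python3 -c "
from cell import *
print(sign_off())"
```

```text
the job is handed in; nothing more can be done
None
```

All three cells are in their right docks and the job is handed in at about 34 s; the sign-off gave no verdict. I parked the flat cell on the rest pad, then moved the round cell to dock 1, the square pack to dock 2 and the flat cell to dock 3.

| Cell | Dock | Last measured centre (x, y, mm) | Pad centre (x, y, mm) | Offset (mm) |
|---|---|---|---|---|
| Round | 1 post | (427, 104) | (428, 104.5) | about 1 |
| Square | 2 posts | (440.4, -273.8) | (439.2, -273.4) | about 1 |
| Flat | 3 posts | (554.9, -100.8) | (554, -100.4) | about 1 |

- **Where the figures come from:** these are wrist-camera depth measurements. The round and square figures were taken just after each release, the flat one at the end. The pad centres are averages over several views.
- **Upright and seated:** the flat cell's top was at the seated height in the last wrist picture. All three stood upright in the last side and wrist pictures. The fingers were open and about 200 mm above the bench.
- **Bystanders:** the last detections of the meter and screwdriver were within a few mm of the first ones. The bin stayed within about 6 mm, which is the networks' own scatter.
- **Disagreements:** the trained networks differed from the depth measurements by up to about 5 mm horizontally and put some cell centres up to about 11 mm higher or lower. One wrist picture, taken just after the round cell's release, read heights about 3 mm low because the arm was still settling. The wrist force was too noisy to show when the flat cell touched down, so I confirmed that from the camera before opening the fingers.

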